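# Rack the piping nozzles in reverse order

## Robot

A 7-joint arm with a two-finger parallel gripper is mounted at the origin on the work surface. World frame = base frame: x ahead of the robot, y to its left, z up, the work surface at z = 0. Lengths are in m, angles in degrees, forces in N, time in s.
With the tool pointing down it reaches from about 0.425 to 1.025 m from the base axis. Payload 3.6 kg.
Tool frame: the origin (TCP) lies on the mounting face of the last link; the fingertips stand 173 mm ahead of it and the grasp point (between the pads) lies 155 mm ahead of it; z points along the fingers, y is the direction in which the jaws open and shut (so a half turn about z gives the same grasp; the last joint's range is limited). The gripper opens to 85 mm and grips with 20 to 120 N. Pads are 22 mm wide; open, the fingers measure 114 mm over their backs; the gripper's body (76 mm by 85 mm) begins 54 mm behind the grasp point. The pads swing forward as they close: fully open they stand 13 mm farther back than shut.
Start: joints at [-80.014, 33.873, 2.773, 92.16, -1.908, 54.013, -1.931], TCP at [0.192, 0.699, 0.405] pointing down, gripper open.
Joint ranges: [-153.93, 153.93], [-27.13, 128.08], [-72.61, 78.16], [10.71, 143.7], [-87.88, 267.88], [4.46, 118.87], [-176.78, 176.78]. Speed limits (degrees/s): [147.25, 147.25, 180, 180, 180, 180, 180].

## Interface

Orientations are given as [roll, pitch, yaw] about the fixed x, y, z axes, in that order (R = Rz(yaw) Ry(pitch) Rx(roll)).
In Python, from plant import bot, eyes, ticket gives the robot as it stands.
- The arm moves only by the tool drive_tool, never from a script. Its argument "plan" is a list of rows, each a list of 4 numbers: the shift along the tool's x, y, z in cm, then the turn about the tool's z in rad. A call has 1 to 20 rows; each row is the pose to reach, as a shift and turn from the pose commanded when the call began, along the tool's axes at that moment; what a row does not reach only later rows make up. A row lasts 1/10 s, in which the tool goes at most 50 mm and 8.59 degrees, less where a joint would pass 70% of its speed; a pose out of reach is approached as far as the arm can. A call with a gripper value outside its range is refused whole. "jaw" is the opening, from 0 (shut) to 1 (fully open), set as the call begins (left out, the last holds). The fingers move at their own pace and stop on an object; the grip force is fixed at half the most. Time passes only in rows, so rows that repeat a pose let the fingers close. It gives the time, the measured TCP pose, the force and the opening at its end, in the units of the state.
- bot.get_state(): the state, without advancing time (a new reading comes with each control period).
- eyes.grab_frame(name): name is "scene" or "side" or "wrist"; returns a dict with "frame" (384x512x3 uint8, blue, green, red), "fx", "fy", "cx", "cy" (pixels), "eye" and "orientation" of the camera in the world. Camera axes: x right, y down, z forward; pixel columns grow to the right and rows downward; lengths in m; the calibration is good to about 2 mm. A picture is of the moment at which its call begins. There is no depth.
- ticket.job_done(): hands the job in, once; it reports no verdict.
The state is a dict: "time_s": time; "joints": joint angles; "qd": joint speeds; "tau": joint torques, N m; "position": TCP position; "orientation": TCP orientation; "force": force on the tool from outside, world axes, zero at the start; "wrist_torque": the same for the moment, N m; "opening": finger opening in m.
Only numpy, scipy, OpenCV 4.12 (cv2) and the standard library are available. Lean on these libraries where they do the work, as an engineer would, in place of code of your own. Each camera call takes 0.05 s, during which the arm holds its last target.

## Task

Four clean piping nozzles stand in a row on the pegs of the steel drying tray. Move all four onto the posts of the wooden storage rack in reverse order, counted from the loop handles: the nozzle nearest the tray's handle goes on the post farthest from the rack's handle, the next one on the next post, and so on, so that the nozzle farthest from the tray's handle ends on the post nearest the rack's handle. Leave each nozzle standing upright, tip up, fully down over its post with its rim flat on the board.

Things in the scene. Friction and masses are not known exactly. Their poses are not given: they have to be found in the camera images.
- tray: Drying tray: flat steel plate 280 x 80 mm, top 8 mm above the work surface, fixed, at any angle. Origin at the centre of its underside; x runs along its length towards its end with the black loop handle (bar 12 mm thick at x = +128 mm, its top 36 mm above the plate), z up. Four black pegs stand on it in a row at x = -90, -30, +30, +90 mm, y = 0; any peg (and its nozzle) may be at any of these places.
- rack: Storage rack: wooden board 280 x 80 mm, 18 mm thick, fixed, at any angle. Origin at the centre of its underside; x runs along its length towards its end with the black loop handle (bar 12 mm thick at x = +128 mm, its top 36 mm above the board), z up. Four upright steel posts, 8 mm in diameter and 22 mm tall with a pointed top, at x = -90, -30, +30, +90 mm, y = 0, their tops 40 mm above the work surface. A nozzle is home when its rim rests on the board with the post inside it.
- nozzle_wide_mid (a point): The wide nozzle: loose metal piping nozzle, about 45 g, standing upright, tip up: straight round skirt 36 mm in diameter up to 28 mm above its rim (grip it there), with a cone to a wide 21 mm tip; 50 mm tall in all. Hollow from below to 28 mm up, bore 31 mm. This point is on its axis, half-way up (25 mm above its lower rim); z points to the tip.
- nozzle_fine_mid (a point): The fine nozzle: loose metal piping nozzle, about 45 g, standing upright, tip up: straight round skirt 32 mm in diameter up to 28 mm above its rim (grip it there), with a cone to a fine 7 mm tip; 60 mm tall in all. Hollow from below to 28 mm up, bore 27 mm. This point is on its axis, half-way up (30 mm above its lower rim); z points to the tip.
- nozzle_squat_mid (a point): The squat nozzle: loose metal piping nozzle, about 45 g, standing upright, tip up: straight round skirt 41 mm in diameter up to 28 mm above its rim (grip it there), the broadest and lowest, with a blunt 28 mm tip; 44 mm tall in all. Hollow from below to 28 mm up, bore 36 mm. This point is on its axis, half-way up (22 mm above its lower rim); z points to the tip.
- nozzle_long_mid (a point): The long nozzle: loose metal piping nozzle, about 45 g, standing upright, tip up: straight round skirt 34 mm in diameter up to 28 mm above its rim (grip it there), with a shoulder and then a thin 10 mm tube on top, the tallest; 72 mm tall in all. Hollow from below to 28 mm up, bore 29 mm. This point is on its axis, half-way up (36 mm above its lower rim); z points to the tip.
- peg_wide: The black drying peg on which the wide nozzle stands at the start: disc 52 mm in diameter, 6 mm thick, with a pin 8 mm in diameter up to 28 mm; the nozzle's rim rests on the disc, 14 mm above the work surface. Fixed to the tray, so it keeps the nozzle's first place. Origin at the centre of the disc's underside, z up.
- peg_fine: The black drying peg on which the fine nozzle stands at the start: disc 52 mm in diameter, 6 mm thick, with a pin 8 mm in diameter up to 28 mm; the nozzle's rim rests on the disc, 14 mm above the work surface. Fixed to the tray, so it keeps the nozzle's first place. Origin at the centre of the disc's underside, z up.
- peg_squat: The black drying peg on which the squat nozzle stands at the start: disc 52 mm in diameter, 6 mm thick, with a pin 8 mm in diameter up to 28 mm; the nozzle's rim rests on the disc, 14 mm above the work surface. Fixed to the tray, so it keeps the nozzle's first place. Origin at the centre of the disc's underside, z up.
- peg_long: The black drying peg on which the long nozzle stands at the start: disc 52 mm in diameter, 6 mm thick, with a pin 8 mm in diameter up to 28 mm; the nozzle's rim rests on the disc, 14 mm above the work surface. Fixed to the tray, so it keeps the nozzle's first place. Origin at the centre of the disc's underside, z up.

How it is judged (in metres and radians):
At the end, for the whole second after the job is handed in: Each nozzle is on the rack post that mirrors its first tray place (nearest tray handle -> farthest from rack handle, and so on): within 15 mm of the post along and across the rack, rim within 4 mm of the board, tilt under 0.12 rad, at rest (under 0.02 m/s) (((x of peg_wide in the frame of tray between -0.105 and -0.075 m and x of nozzle_wide_mid in the frame of rack between 0.075 and 0.105 m) or (x of peg_wide in the frame of tray between -0.045 and -0.015 m and x of nozzle_wide_mid in the frame of rack between 0.015 and 0.045 m) or (x of peg_wide in the frame of tray between 0.015 and 0.045 m and x of nozzle_wide_mid in the frame of rack between -0.045 and -0.015 m) or (x of peg_wide in the frame of tray between 0.075 and 0.105 m and x of nozzle_wide_mid in the frame of rack between -0.105 and -0.075 m)) and y of nozzle_wide_mid in the frame of rack between -0.015 and 0.015 m and z of nozzle_wide_mid in the frame of rack between 0.039 and 0.047 m and angle between each of nozzle_wide_mid, nozzle_fine_mid, nozzle_squat_mid, nozzle_long_mid's own z axis and vertical below 0.12 rad and linear speed of each of nozzle_wide, nozzle_fine, nozzle_squat, nozzle_long below 0.02 m/s and ((x of peg_fine in the frame of tray between -0.105 and -0.075 m and x of nozzle_fine_mid in the frame of rack between 0.075 and 0.105 m) or (x of peg_fine in the frame of tray between -0.045 and -0.015 m and x of nozzle_fine_mid in the frame of rack between 0.015 and 0.045 m) or (x of peg_fine in the frame of tray between 0.015 and 0.045 m and x of nozzle_fine_mid in the frame of rack between -0.045 and -0.015 m) or (x of peg_fine in the frame of tray between 0.075 and 0.105 m and x of nozzle_fine_mid in the frame of rack between -0.105 and -0.075 m)) and y of nozzle_fine_mid in the frame of rack between -0.015 and 0.015 m and z of nozzle_fine_mid in the frame of rack between 0.044 and 0.052 m and ((x of peg_squat in the frame of tray between -0.105 and -0.075 m and x of nozzle_squat_mid in the frame of rack between 0.075 and 0.105 m) or (x of peg_squat in the frame of tray between -0.045 and -0.015 m and x of nozzle_squat_mid in the frame of rack between 0.015 and 0.045 m) or (x of peg_squat in the frame of tray between 0.015 and 0.045 m and x of nozzle_squat_mid in the frame of rack between -0.045 and -0.015 m) or (x of peg_squat in the frame of tray between 0.075 and 0.105 m and x of nozzle_squat_mid in the frame of rack between -0.105 and -0.075 m)) and y of nozzle_squat_mid in the frame of rack between -0.015 and 0.015 m and z of nozzle_squat_mid in the frame of rack between 0.036 and 0.044 m and ((x of peg_long in the frame of tray between -0.105 and -0.075 m and x of nozzle_long_mid in the frame of rack between 0.075 and 0.105 m) or (x of peg_long in the frame of tray between -0.045 and -0.015 m and x of nozzle_long_mid in the frame of rack between 0.015 and 0.045 m) or (x of peg_long in the frame of tray between 0.015 and 0.045 m and x of nozzle_long_mid in the frame of rack between -0.045 and -0.015 m) or (x of peg_long in the frame of tray between 0.075 and 0.105 m and x of nozzle_long_mid in the frame of rack between -0.105 and -0.075 m)) and y of nozzle_long_mid in the frame of rack between -0.015 and 0.015 m and z of nozzle_long_mid in the frame of rack between 0.05 and 0.058 m); the robot touches nothing.
It also fails if it takes over 115 s, if anything falls off the work surface, if the arm or the gripper's body presses on something with over 40 N, if the wrist force passes 120 N, or if a joint passes its speed limit or range.

## Working session

There is one attempt and no reset: what is moved stays moved. The work goes in short steps, Python scripts to look and compute and a tool call to move; the robot and the scene stay as the last step left them, time stands still between calls to the robot, and variables do not carry over. Pictures are saved under pics/ and viewed, and the job is handed in when it is done.

Besides the shell and the picture viewer there is one more tool, called by a JSON object that holds its "name" and its "arguments". drive_tool: Moves the arm, as the interface text tells. Its arguments: {"type":"object","properties":{"plan":{"type":"array","items":{"type":"array","items":{"type":"number"}}},"jaw":{"type":"number"}},"required":["plan"]}

```bash
ls; mkdir -p pics; cat > h.py <<'E'
from plant import bot, eyes, ticket
import numpy as np, cv2, json
from scipy.spatial.transform import Rotation as R
def grab(n,f):
    d=eyes.grab_frame(n); cv2.imwrite('pics/'+f+'.png',d['frame']); 
    m={k:(np.array(v).tolist()) for k,v in d.items() if k!='frame'}
    json.dump(m,open('pics/'+f+'.json','w')); return d
def load(f): return json.load(open('pics/'+f+'.json')), cv2.imread('pics/'+f+'.png')
def rot(o):
    o=np.array(o); return o if o.shape==(3,3) else R.from_euler('xyz',o,degrees=True).as_matrix()
def px(m,u,v,z):
    d=rot(m['orientation'])@np.array([(u-m['cx'])/m['fx'],(v-m['cy'])/m['fy'],1]); e=np.array(m['eye'])
    return e+d*(z-e[2])/d[2]
def proj(m,p):
    c=rot(m['orientation']).T@(np.array(p)-np.array(m['eye'])); return m['fx']*c[0]/c[2]+m['cx'],m['fy']*c[1]/c[2]+m['cy']
E
python3 - <<'E'
from h import *
for n in ['scene','side','wrist']:
    grab(n,n+'0'); print(load(n+'0')[0])
print(bot.get_state())
E
```

```text
pics
{'fx': 387.8866887135051, 'fy': 387.8866887135051, 'cx': 253.99727380654087, 'cy': 189.97062130118547, 'eye': [0.9229183251409264, 0.3364933955267326, 0.6747299143649255], 'orientation': [-139.33042326559325, -0.4014838306769792, 131.50133113694895]}
{'fx': 349.64048930605435, 'fy': 349.64048930605435, 'cx': 254.11740457613845, 'cy': 189.31471879594545, 'eye': [0.42833247472295766, -0.6096342130229897, 0.7869043643466439], 'orientation': [-141.21989655152143, -0.0936145425563169, -8.719621815682212]}
{'fx': 276.4398143380298, 'fy': 276.4398143380298, 'cx': 250.29474064370837, 'cy': 192.25566476164875, 'eye': [0.11849995372393443, 0.7193254445447338, 0.3732816066767618], 'orientation': [162.54481684402072, 0.07292858469192229, 74.71528181601275]}
{'time_s': 0.15, 'joints': array([-80.01350584,  33.91605296,   2.76746825,  92.21759733,
        -1.908172  ,  54.01194713,  -1.9318317 ]), 'qd': array([-0.1073942 , -0.10811643,  0.05893478, -0.3358746 ,  0.0692127 ,
        0.16190288,  0.0731451 ]), 'tau': array([ 2.49510682e-03, -5.49245167e+01,  1.54934540e+00, -1.98453015e+01,
        9.54686373e-03,  5.67949290e-03,  1.05567847e-05]), 'position': array([0.19171954, 0.69885695, 0.40378542]), 'orientation': array([-1.79900639e+02,  5.19524919e-03,  1.64660296e+02]), 'force': array([ 0.12506735, -0.3874613 , -0.74392365]), 'wrist_torque': array([-0.0004619 , -0.04522974, -0.00305086]), 'opening': 0.08580792204556592}
```

View pics/scene0.png

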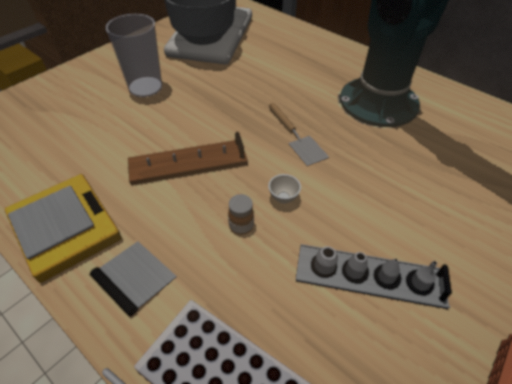

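View pics/side0.png

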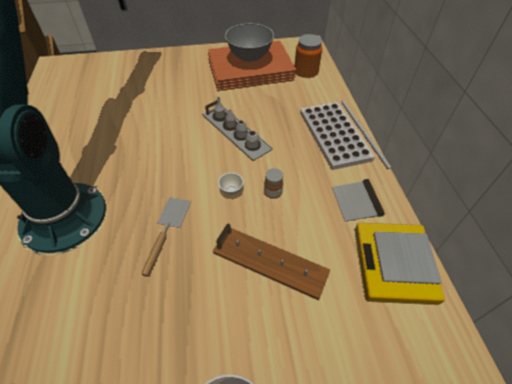

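View pics/wrist0.png

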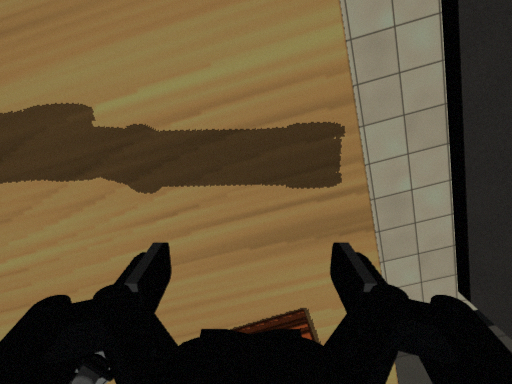

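```bash
python3 - <<'E'
import cv2
a=cv2.imread('pics/scene0.png');b=cv2.imread('pics/side0.png')
def c(i,x,y,w,h,s,n): cv2.imwrite('pics/'+n+'.png',cv2.resize(i[y:y+h,x:x+w],None,fx=s,fy=s,interpolation=cv2.INTER_CUBIC))
c(a,290,235,170,80,4,'c1'); c(a,120,125,135,65,5,'c2'); c(b,195,90,85,75,7,'c3'); c(b,205,215,135,85,5,'c4')
E
```

```text
(no output)
```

View pics/c1.png

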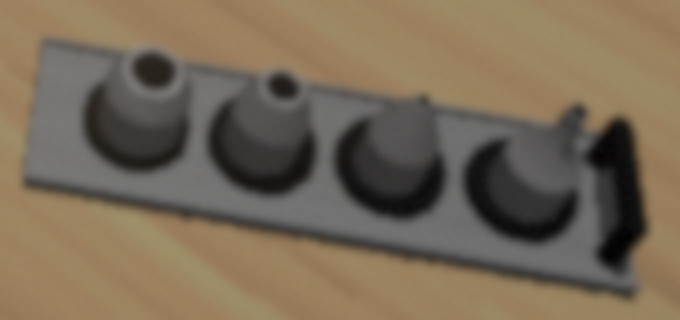

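View pics/c2.png

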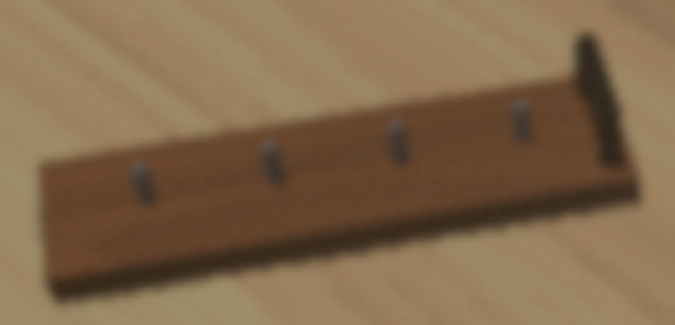

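View pics/c3.png

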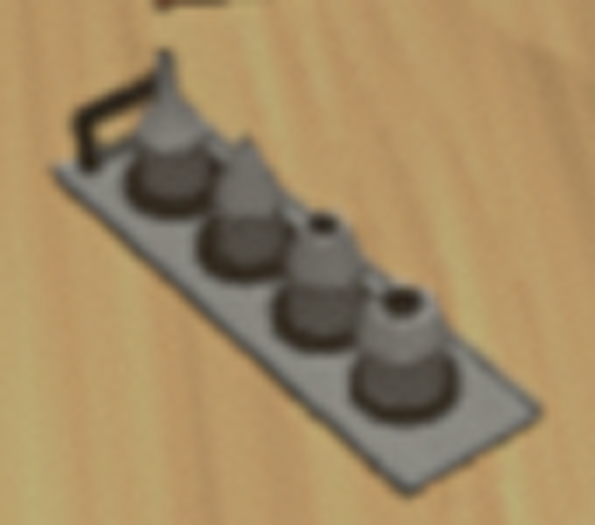

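View pics/c4.png

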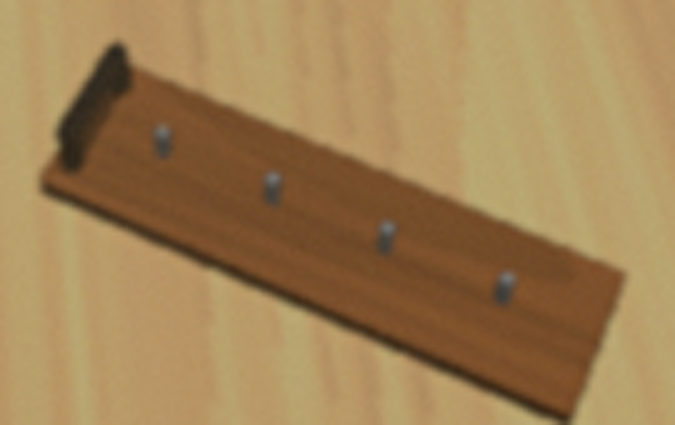

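```bash
cat > fit.py <<'E'
from h import *
from scipy.optimize import least_squares
S,_=load('scene0');D,_=load('side0')
f=lambda U,V,o,s:((U+.5)/s-.5+o[0],(V+.5)/s-.5+o[1])
obs={'rack':[],'tray':[]}
X=[-.09,-.03,.03,.09]
for x,t,b in zip(X,[(138,164),(268,144),(396,124),(520,105)],[(148,202),(277,182),(402,162),(524,140)]):
    obs['rack']+= [(S,(x,0,.039),f(*t,(120,125),5)),(S,(x,0,.018),f(*b,(120,125),5))]
for x,t,b in zip(X[::-1],[(163,130),(272,176),(388,225),(507,274)],[(163,155),(272,201),(386,250),(504,300)]):
    obs['rack']+= [(D,(x,0,.039),f(*t,(205,215),5)),(D,(x,0,.018),f(*b,(205,215),5))]
c=lambda U,V:f(U,V,(290,235),4)
obs['tray']=[(S,(-.14,.04,.008),c(45,40)),(S,(-.14,-.04,.008),c(25,182)),(S,(.14,-.04,.008),c(635,288))]
d=lambda U,V:f(U,V,(195,90),7)
obs['tray']+=[(D,(.14,.04,.008),d(58,172)),(D,(-.14,.04,.008),d(408,490)),(D,(-.14,-.04,.008),d(540,410))]
# nozzle tips tray: try both
obs['tray']+=[(S,(-.09,0,.058),c(155,70)),(S,(-.03,0,.064),c(283,86)),(S,(.03,0,.073),c(422,102)),(S,(.09,0,.085),c(575,112))]
obs['tray']+=[(D,(-.09,0,.058),d(403,300)),(D,(-.03,0,.064),d(323,224)),(D,(.03,0,.073),d(246,145)),(D,(.09,0,.085),d(165,55))]
out={}
for k,o in obs.items():
    def r(p,full=False):
        q=[]
        for m,l,uv in o:
            ca,sa=np.cos(p[2]),np.sin(p[2]); w=[p[0]+ca*l[0]-sa*l[1],p[1]+sa*l[0]+ca*l[1],l[2]]
            q+=list(np.array(proj(m,w))-uv)
        return np.array(q)
    best=min((least_squares(r,[.6,0,a],loss='soft_l1') for a in np.arange(0,6.3,.7)),key=lambda s:s.cost)
    p=best.x; print(k,p[:2],np.degrees(p[2])%360); print(np.round(r(p).reshape(-1,2),1).tolist())
    for x in X: print(x,np.round([p[0]+x*np.cos(p[2]),p[1]+x*np.sin(p[2])],4))
E
python3 fit.py
```

```text
rack [ 0.52887556 -0.2199786 ] 145.59088525492425
[[0.1, 0.8], [-0.1, -0.5], [0.1, 0.5], [-0.4, -0.7], [-0.1, 0.3], [-0.4, -0.9], [-0.0, 0.0], [-0.4, -0.6], [-0.2, -0.0], [0.1, -0.7], [0.1, 0.2], [0.0, -0.6], [-0.1, 0.2], [-0.2, -0.7], [0.0, 0.6], [-0.4, -0.6]]
-0.09 [ 0.6031 -0.2708]
-0.03 [ 0.5536 -0.2369]
0.03 [ 0.5041 -0.203 ]
0.09 [ 0.4546 -0.1691]
tray [0.50185038 0.26717814] 120.18061354759524
[[-0.9, -0.2], [-1.0, -0.4], [0.7, 1.3], [-0.9, -0.6], [-0.3, -0.2], [0.6, -0.3], [-1.4, 0.3], [0.2, 0.2], [0.8, -0.5], [0.0, -0.5], [0.4, 0.5], [-0.2, -0.2], [-0.6, -0.7], [-0.2, 0.1]]
-0.09 [0.5471 0.1894]
-0.03 [0.5169 0.2412]
0.03 [0.4868 0.2931]
0.09 [0.4566 0.345 ]
```

```bash
cat > go.py <<'E'
import sys
from h import *
T={'long':(.4566,.345),'fine':(.4868,.2931),'wide':(.5169,.2412),'squat':(.5471,.1894)}
P={'long':(.6031,-.2708),'fine':(.5536,-.2369),'wide':(.5041,-.2030),'squat':(.4546,-.1691)}
def to(x,y,z,yaw):
    s=bot.get_state(); p=s['position']; M=R.from_euler('xyz',s['orientation'],degrees=True).as_matrix()
    d=M.T@(np.array([x,y,z])-p)*100
    t=-((yaw-s['orientation'][2]+180)%360-180)
    print('t',s['time_s'],'pos',np.round(p,4),np.round(s['orientation'],2),'open',round(s['opening'],4),'F',np.round(s['force'],1))
    print('shift cm',np.round(d,2),'turn',round(np.radians(t),3))
if __name__=='__main__':
    k,n,z=sys.argv[1:4]
    xy=(T if k=='T' else P)[n]; to(*xy,float(z),120.2 if k=='T' else 145.6)
E
python3 go.py T long 0.30
```

```text
t 0.15 pos [0.1917 0.6989 0.4038] [-1.7990e+02  1.0000e-02  1.6466e+02] open 0.0858 F [ 0.1 -0.4 -0.7]
shift cm [-34.9  -27.1   10.43] turn 0.776
```

{"name": "drive_tool", "arguments": {"plan": [[-8, -6, 0, 0.12], [-16, -12, 2, 0.25], [-22, -18, 5, 0.4], [-28, -22, 8, 0.55], [-32, -25, 10, 0.68], [-34.9, -27.1, 10.4, 0.776], [-34.9, -27.1, 10.4, 0.776], [-34.9, -27.1, 10.4, 0.776], [-34.9, -27.1, 10.4, 0.776], [-34.9, -27.1, 10.4, 0.776], [-34.9, -27.1, 10.4, 0.776], [-34.9, -27.1, 10.4, 0.776], [-34.9, -27.1, 10.4, 0.776], [-34.9, -27.1, 10.4, 0.776], [-34.9, -27.1, 10.4, 0.776]], "jaw": 1}}

```text
time_s: 1.65
position: [0.4559, 0.3468, 0.301]
orientation: [180.0, -0.0, 120.3]
force: [0.2, 0.2, -0.4]
opening: 0.0856
```

```bash
python3 - <<'E'
from h import *
import go
d=grab('wrist','w1'); m,i=load('w1')
i=cv2.resize(i,None,fx=1.5,fy=1.5)
for z in(.014,.086):
    for (x,y) in go.T.values():
        u,v=proj(m,[x,y,z]); cv2.circle(i,(int(u*1.5),int(v*1.5)),3,(0,0,255) if z<.05 else (0,255,0),-1)
cv2.imwrite('pics/w1b.png',i)
E
python3 go.py T long 0.191
```

```text
t 1.7 pos [0.4561 0.3465 0.3009] [ 1.7997e+02 -2.0000e-02  1.2031e+02] open 0.0853 F [-0.5 -0.5 -0.4]
shift cm [-0.16 -0.04 10.99] turn 0.002
```

View pics/w1b.png

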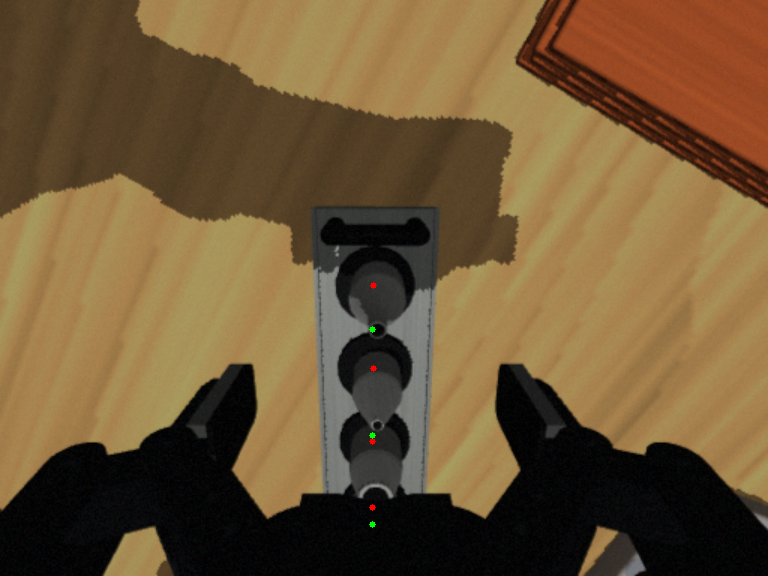

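{"name": "drive_tool", "arguments": {"plan": [[-0.16, 0, 3, 0], [-0.16, 0, 6, 0], [-0.16, 0, 8, 0], [-0.16, 0, 10, 0], [-0.16, 0, 11, 0], [-0.16, 0, 11, 0], [-0.16, 0, 11, 0], [-0.16, 0, 11, 0], [-0.16, 0, 11, 0]]}}

```text
time_s: 2.6
position: [0.4578, 0.3444, 0.1917]
orientation: [179.9, -0.0, 120.2]
force: [0.6, -0.2, 0.1]
opening: 0.0855
```

{"name": "drive_tool", "arguments": {"plan": [[0, 0, 0, 0], [0, 0, 0, 0], [0, 0, 0, 0], [0, 0, 0, 0], [0, 0, 0, 0], [0, 0, 0, 0], [0, 0, 0, 0], [0, 0, 0, 0], [0, 0, 0, 0], [0, 0, 0, 0], [0, 0, 0, 0], [0, 0, 0, 0]], "jaw": 0}}

```text
time_s: 3.8
position: [0.4576, 0.3442, 0.1912]
orientation: [180.0, -0.0, 120.2]
force: [-1.1, -0.7, 5.2]
opening: 0.0324
```

```bash
python3 go.py T long 0.31; python3 -c "
from h import *
for n in['wrist','side']: grab(n,n+'2')
a=cv2.imread('pics/wrist2.png');b=cv2.imread('pics/side2.png')[80:180,180:300]
cv2.imwrite('pics/w2.png',np.hstack([cv2.resize(a,(400,300)),cv2.resize(b,(360,300))]))"
```

```text
t 3.8 pos [0.4576 0.3442 0.1912] [ 1.7998e+02 -1.0000e-02  1.2019e+02] open 0.0324 F [-1.1 -0.7  5.2]
shift cm [  0.13  -0.04 -11.88] turn -0.0
```

View pics/w2.png

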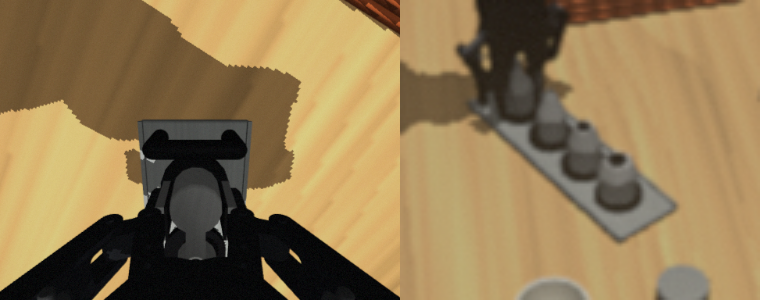

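{"name": "drive_tool", "arguments": {"plan": [[0, 0, -1, 0], [0, 0, -2, 0], [0, 0, -4, 0], [0, 0, -7, 0], [0, 0, -10, 0], [0, 0, -12, 0], [0, 0, -12, 0], [0, 0, -12, 0]]}}

```text
time_s: 4.7
position: [0.4573, 0.344, 0.3113]
orientation: [179.9, -0.0, 120.2]
force: [-0.0, -0.4, -1.6]
opening: 0.0322
```

```bash
python3 go.py P long 0.31; python3 -c "
from h import *
for n in['wrist','side']: grab(n,n+'3')
a=cv2.imread('pics/wrist3.png');b=cv2.imread('pics/side3.png')[60:160,180:300]
cv2.imwrite('pics/w3.png',np.hstack([cv2.resize(a,(400,300)),cv2.resize(b,(360,300))]))"
```

```text
t 4.7 pos [0.4573 0.344  0.3113] [ 1.7994e+02 -2.0000e-02  1.2020e+02] open 0.0322 F [-0.  -0.4 -1.6]
shift cm [-60.47 -18.33   0.09] turn -0.443
```

View pics/w3.png

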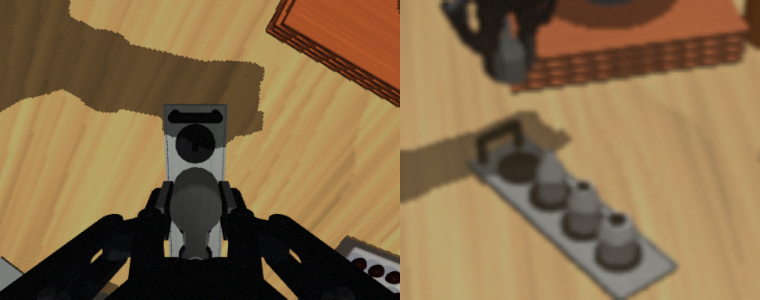

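{"name": "drive_tool", "arguments": {"plan": [[-2, -0.6, 0, -0.02], [-6, -1.8, 0, -0.05], [-10, -3, 0, -0.08], [-14, -4.2, 0, -0.11], [-18, -5.5, 0, -0.14], [-22, -6.7, 0, -0.17], [-26, -7.9, 0, -0.2], [-30, -9.1, 0, -0.23], [-34, -10.3, 0, -0.26], [-38, -11.5, 0, -0.29], [-42, -12.7, 0, -0.32], [-46, -13.9, 0, -0.35], [-50, -15.2, 0, -0.38], [-54, -16.4, 0, -0.41], [-57, -17.3, 0, -0.43], [-59.5, -18, 0, -0.443], [-60.5, -18.3, 0, -0.443], [-60.5, -18.3, 0, -0.443], [-60.5, -18.3, 0, -0.443], [-60.5, -18.3, 0, -0.443]]}}

```text
time_s: 6.8
position: [0.6036, -0.2683, 0.3102]
orientation: [179.9, -0.1, 145.7]
force: [0.4, 0.3, -0.5]
opening: 0.0322
```

```bash
python3 - <<'E'
from h import *
import go
grab('wrist','w4'); m,i=load('w4')
i=cv2.resize(i,None,fx=1.5,fy=1.5)
for z in(.018,.04):
    for (x,y) in go.P.values():
        u,v=proj(m,[x,y,z]); cv2.circle(i,(int(u*1.5),int(v*1.5)),3,(0,0,255) if z<.03 else (0,255,0),1)
cv2.imwrite('pics/w4b.png',i)
E
python3 go.py P long 0.198
```

```text
t 6.85 pos [ 0.6037 -0.2685  0.3104] [ 1.7995e+02 -9.0000e-02  1.4575e+02] open 0.0326 F [-0.2  0.6 -1.1]
shift cm [-0.1  -0.24 11.24] turn 0.003
```

View pics/w4b.png

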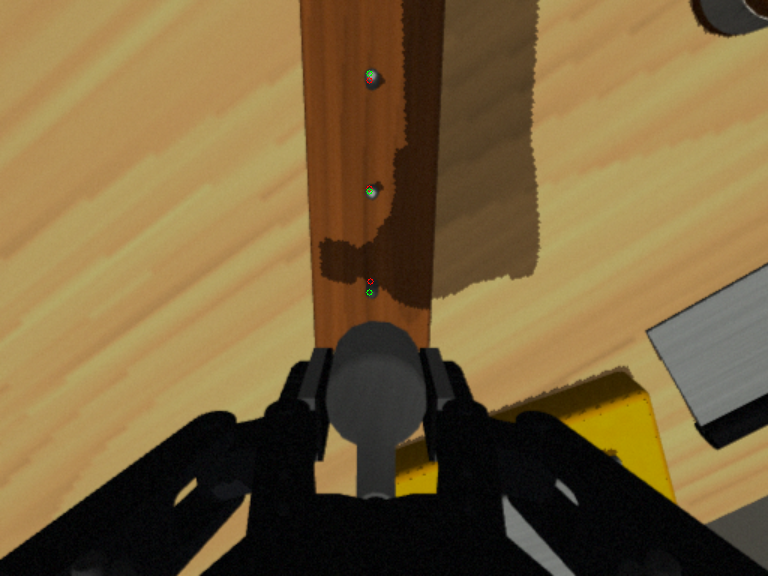

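```bash
python3 - <<'E'
from h import *
S,_=load('side0')
for uv in [(357,224),(367,298),(375,302)]:
    for z in (0,.04): print(uv,z,px(S,*uv,z).round(3))
p=np.array([.6031,-.2708]);a=np.radians(145.6);y=np.array([np.sin(a),-np.cos(a)])
print(p+.06*y,p-.06*y)
E
```

```text
(357, 224) 0 [ 0.78  -0.144  0.   ]
(357, 224) 0.04 [ 0.762 -0.168  0.04 ]
(367, 298) 0 [ 0.735 -0.343  0.   ]
(367, 298) 0.04 [ 0.719 -0.356  0.04 ]
(375, 302) 0 [ 0.749 -0.354  0.   ]
(375, 302) 0.04 [ 0.733 -0.367  0.04 ]
[ 0.63699802 -0.22129319] [ 0.56920198 -0.32030681]
```

Clear of the scale by about 10 cm. Lowering.

{"name": "drive_tool", "arguments": {"plan": [[-0.1, -0.2, 2, 0], [-0.1, -0.2, 4, 0], [-0.1, -0.2, 6, 0], [-0.1, -0.2, 8, 0], [-0.1, -0.2, 9.5, 0], [-0.1, -0.2, 10.5, 0], [-0.1, -0.2, 11, 0], [-0.1, -0.2, 11.4, 0], [-0.1, -0.2, 11.4, 0], [-0.1, -0.2, 11.4, 0], [-0.1, -0.2, 11.4, 0]]}}

```text
time_s: 7.95
position: [0.6036, -0.2733, 0.1974]
orientation: [180.0, 0.1, 145.6]
force: [0.7, -0.4, 0.0]
opening: 0.0324
```

```bash
python3 go.py P long 0.1955
```

```text
t 7.95 pos [ 0.6036 -0.2733  0.1974] [1.7999e+02 7.0000e-02 1.4557e+02] open 0.0324 F [ 0.7 -0.4  0. ]
shift cm [0.18 0.18 0.19] turn -0.001
```

{"name": "drive_tool", "arguments": {"plan": [[0.1, 0.1, 0.1, 0], [0.1, 0.1, 0.15, 0], [0.1, 0.1, 0.2, 0], [0.1, 0.1, 0.2, 0]]}}

```text
time_s: 8.35
position: [0.6032, -0.2715, 0.1952]
orientation: [180.0, -0.0, 145.6]
force: [-0.9, 1.6, 4.4]
opening: 0.0322
```

{"name": "drive_tool", "arguments": {"plan": [[0.1, 0.1, 0, 0], [0, 0, 0, 0], [0, 0, 0, 0], [0, 0, 0, 0], [0, 0, 0, 0], [0, 0, 0, 0], [0, 0, 0, 0], [0, 0, 0, 0], [0, 0, 0, 0], [0, 0, 0, 0]], "jaw": 1}}

```text
time_s: 9.35
position: [0.6031, -0.2717, 0.1947]
orientation: [-180.0, 0.0, 145.6]
force: [0.4, -0.2, 0.3]
opening: 0.0854
```

```bash
python3 go.py P long 0.31
```

```text
t 9.35 pos [ 0.6031 -0.2717  0.1947] [-180.      0.    145.58] open 0.0854 F [ 0.4 -0.2  0.3]
shift cm [  0.05   0.07 -11.53] turn -0.0
```

Contact was felt at exactly the expected height. Retreat, then go to the fine nozzle.

{"name": "drive_tool", "arguments": {"plan": [[0, 0, -1, 0], [0, 0, -3, 0], [0, 0, -6, 0], [0, 0, -9, 0], [0, 0, -11.5, 0], [0, 0, -11.5, 0], [0, 0, -11.5, 0], [0, 0, -11.5, 0]]}}

```text
time_s: 10.15
position: [0.6025, -0.2714, 0.309]
orientation: [-180.0, -0.1, 145.6]
force: [-0.9, -0.5, -0.6]
opening: 0.0853
```

```bash
python3 go.py T fine 0.31; python3 -c "
from h import *
for n in['scene','side']: grab(n,n+'5')
a=cv2.imread('pics/scene5.png')[110:200,110:260];b=cv2.imread('pics/side5.png')[210:300,200:350]
cv2.imwrite('pics/w5.png',np.vstack([cv2.resize(a,(500,300)),cv2.resize(b,(500,300))]))"
```

```text
t 10.15 pos [ 0.6025 -0.2714  0.309 ] [-1.7998e+02 -1.0000e-01  1.4559e+02] open 0.0853 F [-0.9 -0.5 -0.6]
shift cm [ 4.145e+01  4.003e+01 -4.000e-02] turn 0.443
```

View pics/w5.png

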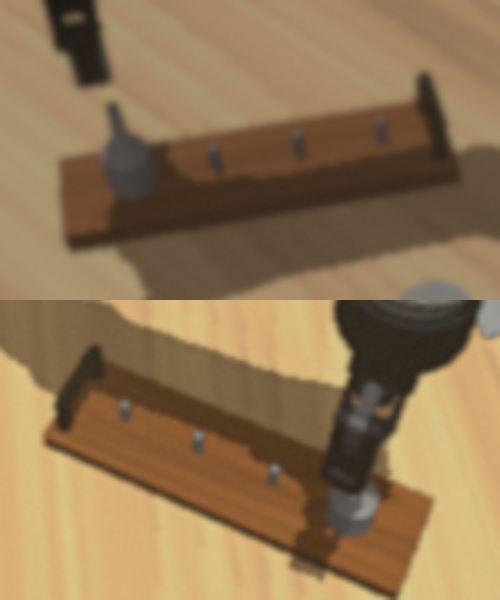

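The long nozzle is standing upright on the far post. Next is the fine one.

{"name": "drive_tool", "arguments": {"plan": [[1.5, 1.4, 0, 0.02], [4, 3.9, 0, 0.05], [7, 6.8, 0, 0.08], [10, 9.7, 0, 0.11], [13, 12.6, 0, 0.14], [16, 15.5, 0, 0.17], [19, 18.4, 0, 0.2], [22, 21.3, 0, 0.23], [25, 24.2, 0, 0.26], [28, 27.1, 0, 0.29], [31, 30, 0, 0.32], [34, 32.9, 0, 0.35], [37, 35.8, 0, 0.38], [39.5, 38.2, 0, 0.41], [41, 39.6, 0, 0.43], [41.45, 40, 0, 0.443], [41.45, 40, 0, 0.443], [41.45, 40, 0, 0.443], [41.45, 40, 0, 0.443], [41.45, 40, 0, 0.443]]}}

```text
time_s: 12.25
position: [0.4878, 0.2909, 0.3097]
orientation: [-180.0, 0.0, 120.0]
force: [-0.2, -0.4, -0.2]
opening: 0.0854
```

```bash
python3 go.py T fine 0.189
```

```text
t 12.25 pos [0.4878 0.2909 0.3097] [-1.7998e+02  4.0000e-02  1.2004e+02] open 0.0854 F [-0.2 -0.4 -0.2]
shift cm [ 0.25  0.03 12.07] turn -0.003
```

{"name": "drive_tool", "arguments": {"plan": [[0.1, 0, 3, 0], [0.1, 0, 6, 0], [0.1, 0, 8.5, 0], [0.1, 0, 10.5, 0], [0.1, 0, 11.5, 0], [0.1, 0, 12.1, 0], [0.1, 0, 12.1, 0], [0.1, 0, 12.1, 0], [0.1, 0, 12.1, 0], [0.1, 0, 12.1, 0]]}}

```text
time_s: 13.25
position: [0.487, 0.2936, 0.1895]
orientation: [179.9, -0.0, 120.2]
force: [-0.1, 0.1, 0.4]
opening: 0.0851
```

{"name": "drive_tool", "arguments": {"plan": [[0, 0, 0, 0], [0, 0, 0, 0], [0, 0, 0, 0], [0, 0, 0, 0], [0, 0, 0, 0], [0, 0, 0, 0], [0, 0, 0, 0], [0, 0, 0, 0], [0, 0, 0, 0], [0, 0, 0, 0], [0, 0, 0, 0], [0, 0, 0, 0]], "jaw": 0}}

```text
time_s: 14.45
position: [0.4868, 0.2935, 0.1891]
orientation: [180.0, -0.0, 120.2]
force: [-0.5, -0.0, 5.5]
opening: 0.031
```

{"name": "drive_tool", "arguments": {"plan": [[0, 0, -1, 0], [0, 0, -2, 0], [0, 0, -4, 0], [0, 0, -7, 0], [0, 0, -10, 0], [0, 0, -12, 0], [0, 0, -12, 0], [0, 0, -12, 0], [0, 0, -12, 0]]}}

```text
time_s: 15.35
position: [0.4862, 0.2932, 0.3079]
orientation: [-179.9, 0.0, 120.2]
force: [0.2, -0.6, -0.9]
opening: 0.0308
```

```bash
python3 go.py P fine 0.31; python3 -c "
from h import *
for n in['wrist','side']: grab(n,n+'6')
a=cv2.imread('pics/wrist6.png');b=cv2.imread('pics/side6.png')[60:160,180:300]
cv2.imwrite('pics/w6.png',np.hstack([cv2.resize(a,(400,300)),cv2.resize(b,(360,300))]))"
```

```text
t 15.35 pos [0.4862 0.2932 0.3079] [-179.89    0.    120.21] open 0.0308 F [ 0.2 -0.6 -0.9]
shift cm [-49.21 -20.85  -0.17] turn -0.443
```

View pics/w6.png

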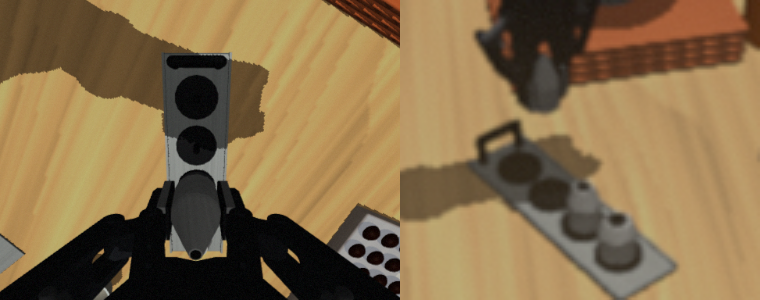

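The fine nozzle is in the grip. Carry it to its post.

{"name": "drive_tool", "arguments": {"plan": [[-1.5, -0.6, 0, -0.02], [-4.5, -1.9, 0, -0.05], [-8, -3.4, 0, -0.08], [-11.5, -4.9, 0, -0.11], [-15, -6.4, 0, -0.14], [-18.5, -7.8, 0, -0.17], [-22, -9.3, 0, -0.2], [-25.5, -10.8, 0, -0.23], [-29, -12.3, 0, -0.26], [-32.5, -13.8, 0, -0.29], [-36, -15.2, 0, -0.32], [-39.5, -16.7, 0, -0.35], [-43, -18.2, 0, -0.38], [-46, -19.5, 0, -0.41], [-48.2, -20.4, 0, -0.43], [-49.2, -20.8, 0, -0.443], [-49.2, -20.8, 0, -0.443], [-49.2, -20.8, 0, -0.443], [-49.2, -20.8, 0, -0.443], [-49.2, -20.8, 0, -0.443]]}}

```text
time_s: 17.45
position: [0.5546, -0.2345, 0.3086]
orientation: [180.0, -0.0, 145.7]
force: [0.8, -0.4, -0.1]
opening: 0.0309
```

{"name": "drive_tool", "arguments": {"plan": [[0, 0, 2, 0], [0, 0, 4, 0], [0, 0, 5, 0], [0, 0, 5, 0], [0, 0, 5, 0], [0, 0, 5, 0]]}}

```text
time_s: 18.05
position: [0.5549, -0.2364, 0.2596]
orientation: [180.0, 0.1, 145.6]
force: [0.1, 0.8, -0.1]
opening: 0.0307
```

```bash
python3 go.py P fine 0.193
```

```text
t 18.05 pos [ 0.5549 -0.2364  0.2596] [1.7998e+02 9.0000e-02 1.4559e+02] open 0.0307 F [ 0.1  0.8 -0.1]
shift cm [ 0.09 -0.11  6.66] turn -0.0
```

{"name": "drive_tool", "arguments": {"plan": [[0.1, -0.1, 2, 0], [0.1, -0.1, 4, 0], [0.1, -0.1, 5.5, 0], [0.1, -0.1, 6.2, 0], [0.1, -0.1, 6.5, 0], [0.1, -0.1, 6.7, 0], [0.1, -0.1, 6.7, 0], [0.1, -0.1, 6.7, 0], [0.1, -0.1, 6.7, 0], [0.1, -0.1, 6.7, 0]]}}

```text
time_s: 19.05
position: [0.553, -0.2367, 0.1931]
orientation: [180.0, 0.0, 145.6]
force: [-2.3, 1.3, 5.9]
opening: 0.0308
```

{"name": "drive_tool", "arguments": {"plan": [[0, 0, 0, 0], [0, 0, 0, 0], [0, 0, 0, 0], [0, 0, 0, 0], [0, 0, 0, 0], [0, 0, 0, 0], [0, 0, 0, 0], [0, 0, 0, 0], [0, 0, 0, 0]], "jaw": 1}}

```text
time_s: 19.95
position: [0.553, -0.2367, 0.1917]
orientation: [-180.0, -0.0, 145.6]
force: [-0.3, 0.2, 0.8]
opening: 0.0853
```

{"name": "drive_tool", "arguments": {"plan": [[0, 0, -1, 0], [0, 0, -3, 0], [0, 0, -6, 0], [0, 0, -9, 0], [0, 0, -11.7, 0], [0, 0, -11.7, 0], [0, 0, -11.7, 0], [0, 0, -11.7, 0]]}}

```text
time_s: 20.75
position: [0.5525, -0.2364, 0.3081]
orientation: [-180.0, -0.1, 145.6]
force: [-0.3, 0.3, -0.4]
opening: 0.0855
```

```bash
python3 go.py T wide 0.31; python3 -c "
from h import *
for n in['scene','side']: grab(n,n+'7')
a=cv2.imread('pics/scene7.png')[110:200,110:260];b=cv2.imread('pics/side7.png')[210:300,200:350]
cv2.imwrite('pics/w7.png',np.vstack([cv2.resize(a,(500,300)),cv2.resize(b,(500,300))]))"
```

```text
t 20.75 pos [ 0.5525 -0.2364  0.3081] [-1.7998e+02 -9.0000e-02  1.4558e+02] open 0.0855 F [-0.3  0.3 -0.4]
shift cm [29.93 37.39 -0.16] turn 0.443
```

View pics/w7.png

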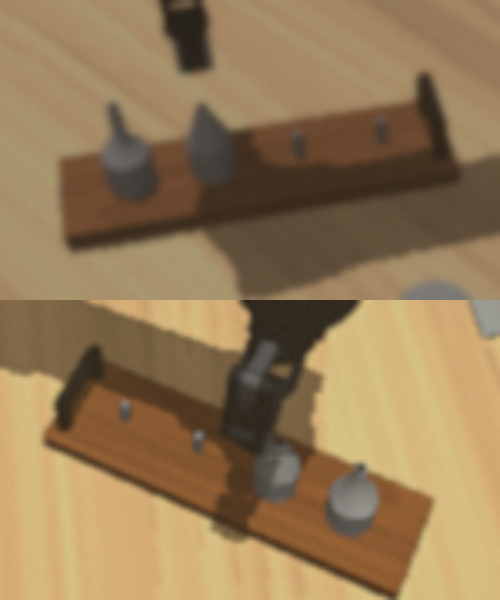

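Both nozzles stand upright on the two far posts. The wide one is next.

{"name": "drive_tool", "arguments": {"plan": [[1, 1.25, 0, 0.02], [3, 3.75, 0, 0.05], [5.2, 6.5, 0, 0.08], [7.4, 9.2, 0, 0.11], [9.6, 12, 0, 0.14], [11.8, 14.7, 0, 0.17], [14, 17.5, 0, 0.2], [16.2, 20.2, 0, 0.23], [18.4, 23, 0, 0.26], [20.6, 25.7, 0, 0.3], [22.8, 28.5, 0, 0.34], [25, 31.2, 0, 0.37], [27, 33.7, 0, 0.4], [28.8, 36, 0, 0.43], [29.7, 37.1, 0, 0.443], [29.9, 37.4, 0, 0.443], [29.9, 37.4, 0, 0.443], [29.9, 37.4, 0, 0.443], [29.9, 37.4, 0, 0.443], [29.9, 37.4, 0, 0.443]]}}

```text
time_s: 22.85
position: [0.5181, 0.2396, 0.3087]
orientation: [-180.0, 0.0, 120.1]
force: [-0.2, 0.3, -0.1]
opening: 0.0853
```

{"name": "drive_tool", "arguments": {"plan": [[0, 0, 2, 0], [0, 0, 4, 0], [0, 0, 5, 0], [0, 0, 5, 0], [0, 0, 5, 0], [0, 0, 5, 0]]}}

```text
time_s: 23.45
position: [0.5183, 0.2409, 0.2595]
orientation: [179.9, 0.0, 120.2]
force: [0.5, -0.1, 0.6]
opening: 0.0856
```

```bash
python3 go.py T wide 0.189
```

```text
t 23.45 pos [0.5183 0.2409 0.2595] [1.7991e+02 1.0000e-02 1.2018e+02] open 0.0856 F [ 0.5 -0.1  0.6]
shift cm [ 0.09 -0.11  7.05] turn -0.0
```

{"name": "drive_tool", "arguments": {"plan": [[0.1, -0.1, 3, 0], [0.1, -0.1, 5, 0], [0.1, -0.1, 6.5, 0], [0.1, -0.1, 7, 0], [0.1, -0.1, 7, 0], [0.1, -0.1, 7, 0], [0.1, -0.1, 7, 0], [0.1, -0.1, 7, 0]]}}

```text
time_s: 24.25
position: [0.5167, 0.2414, 0.1895]
orientation: [179.9, 0.0, 120.2]
force: [-0.6, -0.7, 0.4]
opening: 0.0852
```

{"name": "drive_tool", "arguments": {"plan": [[0.1, -0.1, 0, 0], [0, 0, 0, 0], [0, 0, 0, 0], [0, 0, 0, 0], [0, 0, 0, 0], [0, 0, 0, 0], [0, 0, 0, 0], [0, 0, 0, 0], [0, 0, 0, 0], [0, 0, 0, 0], [0, 0, 0, 0], [0, 0, 0, 0]], "jaw": 0}}

```text
time_s: 25.45
position: [0.5167, 0.2412, 0.1892]
orientation: [180.0, 0.0, 120.2]
force: [-0.3, -1.1, 6.5]
opening: 0.0349
```

{"name": "drive_tool", "arguments": {"plan": [[0, 0, -1, 0], [0, 0, -2, 0], [0, 0, -4, 0], [0, 0, -7, 0], [0, 0, -10, 0], [0, 0, -12, 0], [0, 0, -12, 0], [0, 0, -12, 0], [0, 0, -12, 0]]}}

```text
time_s: 26.35
position: [0.5158, 0.2411, 0.3079]
orientation: [-179.9, -0.0, 120.2]
force: [0.2, -0.5, -0.4]
opening: 0.0348
```

```bash
python3 go.py P wide 0.31; python3 -c "
from h import *
for n in['wrist','side']: grab(n,n+'8')
a=cv2.imread('pics/wrist8.png');b=cv2.imread('pics/side8.png')[60:160,180:300]
cv2.imwrite('pics/w8.png',np.hstack([cv2.resize(a,(400,300)),cv2.resize(b,(360,300))]))"
```

```text
t 26.35 pos [0.5158 0.2411 0.3079] [-1.7989e+02 -1.0000e-02  1.2020e+02] open 0.0348 F [ 0.2 -0.5 -0.4]
shift cm [-37.79 -23.35  -0.17] turn -0.443
```

View pics/w8.png

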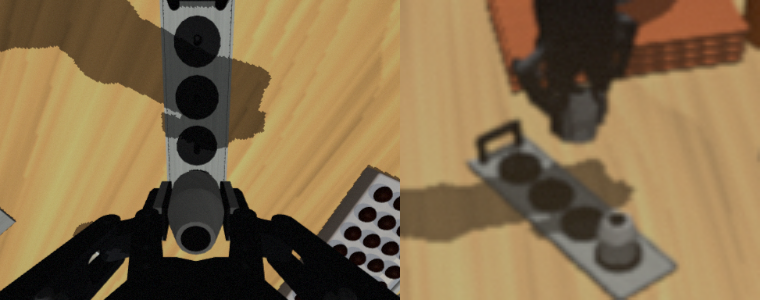

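{"name": "drive_tool", "arguments": {"plan": [[-1.2, -0.7, 0, -0.02], [-3.6, -2.2, 0, -0.05], [-6.4, -4, 0, -0.08], [-9.2, -5.7, 0, -0.11], [-12, -7.4, 0, -0.14], [-14.8, -9.1, 0, -0.17], [-17.6, -10.9, 0, -0.2], [-20.4, -12.6, 0, -0.23], [-23.2, -14.3, 0, -0.26], [-26, -16.1, 0, -0.3], [-28.8, -17.8, 0, -0.34], [-31.6, -19.5, 0, -0.37], [-34.2, -21.1, 0, -0.4], [-36.4, -22.5, 0, -0.43], [-37.5, -23.2, 0, -0.443], [-37.8, -23.35, 0, -0.443], [-37.8, -23.35, 0, -0.443], [-37.8, -23.35, 0, -0.443], [-37.8, -23.35, 0, -0.443], [-37.8, -23.35, 0, -0.443]]}}

```text
time_s: 28.45
position: [0.5049, -0.2018, 0.3086]
orientation: [180.0, -0.0, 145.7]
force: [0.6, 0.2, -0.9]
opening: 0.0346
```

{"name": "drive_tool", "arguments": {"plan": [[0, 0, 2, 0], [0, 0, 4, 0], [0, 0, 5, 0], [0, 0, 5, 0], [0, 0, 5, 0], [0, 0, 5, 0]]}}

```text
time_s: 29.05
position: [0.5052, -0.203, 0.2595]
orientation: [180.0, 0.1, 145.6]
force: [0.1, -0.2, -0.2]
opening: 0.0349
```

```bash
python3 go.py P wide 0.193
```

```text
t 29.05 pos [ 0.5052 -0.203   0.2595] [1.7998e+02 9.0000e-02 1.4558e+02] open 0.0349 F [ 0.1 -0.2 -0.2]
shift cm [ 0.1  -0.06  6.65] turn -0.0
```

{"name": "drive_tool", "arguments": {"plan": [[0.1, 0, 2, 0], [0.1, 0, 4, 0], [0.1, 0, 5.5, 0], [0.1, 0, 6.2, 0], [0.1, 0, 6.5, 0], [0.1, 0, 6.7, 0], [0.1, 0, 6.7, 0], [0.1, 0, 6.7, 0], [0.1, 0, 6.7, 0], [0.1, 0, 6.7, 0]]}}

```text
time_s: 30.05
position: [0.5039, -0.2024, 0.1931]
orientation: [180.0, 0.0, 145.6]
force: [-3.0, 0.6, 7.5]
opening: 0.0352
```

{"name": "drive_tool", "arguments": {"plan": [[0, 0, 0, 0], [0, 0, 0, 0], [0, 0, 0, 0], [0, 0, 0, 0], [0, 0, 0, 0], [0, 0, 0, 0], [0, 0, 0, 0], [0, 0, 0, 0], [0, 0, 0, 0]], "jaw": 1}}

```text
time_s: 30.95
position: [0.5039, -0.2023, 0.1917]
orientation: [180.0, -0.0, 145.6]
force: [-0.6, 0.4, -0.1]
opening: 0.0853
```

{"name": "drive_tool", "arguments": {"plan": [[0, 0, -1, 0], [0, 0, -3, 0], [0, 0, -6, 0], [0, 0, -9, 0], [0, 0, -11.7, 0], [0, 0, -11.7, 0], [0, 0, -11.7, 0], [0, 0, -11.7, 0]]}}

```text
time_s: 31.75
position: [0.5034, -0.2021, 0.3082]
orientation: [-180.0, -0.1, 145.6]
force: [-0.5, -0.4, 0.2]
opening: 0.0854
```

```bash
python3 go.py T squat 0.31; python3 -c "
from h import *
for n in['scene','side']: grab(n,n+'9')
a=cv2.imread('pics/scene9.png')[110:200,110:260];b=cv2.imread('pics/side9.png')[210:300,200:350]
cv2.imwrite('pics/w9.png',np.vstack([cv2.resize(a,(500,300)),cv2.resize(b,(500,300))]))"
```

```text
t 31.75 pos [ 0.5034 -0.2021  0.3082] [-1.7998e+02 -8.0000e-02  1.4558e+02] open 0.0854 F [-0.5 -0.4  0.2]
shift cm [18.52 34.77 -0.17] turn 0.443
```

View pics/w9.png

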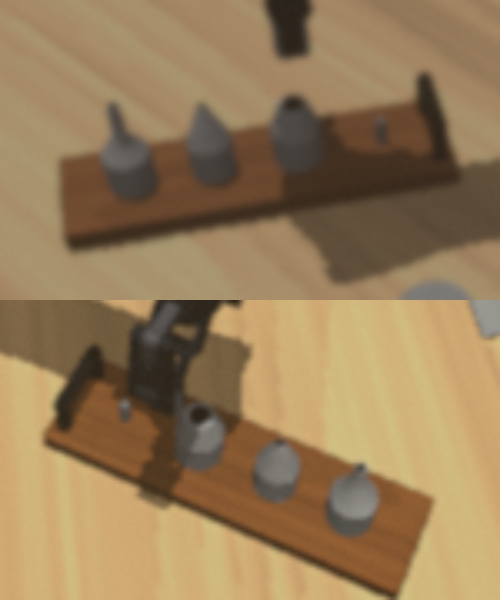

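Three nozzles are placed; the squat one is last.

{"name": "drive_tool", "arguments": {"plan": [[0.6, 1.1, 0, 0.02], [1.9, 3.6, 0, 0.05], [3.2, 6, 0, 0.08], [4.5, 8.5, 0, 0.11], [5.9, 11, 0, 0.14], [7.2, 13.5, 0, 0.17], [8.5, 16, 0, 0.2], [9.9, 18.5, 0, 0.23], [11.2, 21, 0, 0.26], [12.5, 23.5, 0, 0.3], [13.9, 26, 0, 0.34], [15.2, 28.5, 0, 0.37], [16.5, 31, 0, 0.4], [17.7, 33.2, 0, 0.43], [18.4, 34.5, 0, 0.443], [18.5, 34.75, 0, 0.443], [18.5, 34.75, 0, 0.443], [18.5, 34.75, 0, 0.443], [18.5, 34.75, 0, 0.443], [18.5, 34.75, 0, 0.443]]}}

```text
time_s: 33.85
position: [0.5478, 0.1876, 0.3087]
orientation: [-180.0, 0.0, 120.1]
force: [0.0, -1.1, 0.1]
opening: 0.0852
```

{"name": "drive_tool", "arguments": {"plan": [[0, 0, 2, 0], [0, 0, 4, 0], [0, 0, 5, 0], [0, 0, 5, 0], [0, 0, 5, 0], [0, 0, 5, 0]]}}

```text
time_s: 34.45
position: [0.5482, 0.1889, 0.2595]
orientation: [179.9, 0.0, 120.2]
force: [0.2, -0.3, -0.0]
opening: 0.0852
```

```bash
python3 go.py T squat 0.189
```

```text
t 34.45 pos [0.5482 0.1889 0.2595] [1.7991e+02 2.0000e-02 1.2018e+02] open 0.0852 F [ 0.2 -0.3 -0. ]
shift cm [ 0.1  -0.08  7.05] turn -0.0
```

{"name": "drive_tool", "arguments": {"plan": [[0.1, -0.1, 3, 0], [0.1, -0.1, 5, 0], [0.1, -0.1, 6.5, 0], [0.1, -0.1, 7, 0], [0.1, -0.1, 7, 0], [0.1, -0.1, 7, 0], [0.1, -0.1, 7, 0], [0.1, -0.1, 7, 0]]}}

```text
time_s: 35.25
position: [0.5467, 0.1893, 0.1895]
orientation: [179.9, 0.0, 120.2]
force: [0.7, -0.5, 0.4]
opening: 0.0857
```

{"name": "drive_tool", "arguments": {"plan": [[0, 0, 0, 0], [0, 0, 0, 0], [0, 0, 0, 0], [0, 0, 0, 0], [0, 0, 0, 0], [0, 0, 0, 0], [0, 0, 0, 0], [0, 0, 0, 0], [0, 0, 0, 0], [0, 0, 0, 0], [0, 0, 0, 0], [0, 0, 0, 0]], "jaw": 0}}

```text
time_s: 36.45
position: [0.5464, 0.1892, 0.1892]
orientation: [180.0, -0.0, 120.2]
force: [-0.1, -0.9, 5.9]
opening: 0.0399
```

{"name": "drive_tool", "arguments": {"plan": [[0, 0, -1, 0], [0, 0, -2, 0], [0, 0, -4, 0], [0, 0, -7, 0], [0, 0, -10, 0], [0, 0, -12, 0], [0, 0, -12, 0], [0, 0, -12, 0], [0, 0, -12, 0]]}}

```text
time_s: 37.35
position: [0.5458, 0.1891, 0.3079]
orientation: [-179.9, -0.0, 120.2]
force: [-0.2, 0.0, 0.1]
opening: 0.0397
```

```bash
python3 go.py P squat 0.31; python3 -c "
from h import *
for n in['wrist','side']: grab(n,n+'10')
a=cv2.imread('pics/wrist10.png');b=cv2.imread('pics/side10.png')[60:160,180:300]
cv2.imwrite('pics/w10.png',np.hstack([cv2.resize(a,(400,300)),cv2.resize(b,(360,300))]))"
```

```text
t 37.35 pos [0.5458 0.1891 0.3079] [-1.7989e+02 -2.0000e-02  1.2020e+02] open 0.0397 F [-0.2  0.   0.1]
shift cm [-26.37 -25.9   -0.17] turn -0.443
```

View pics/w10.png

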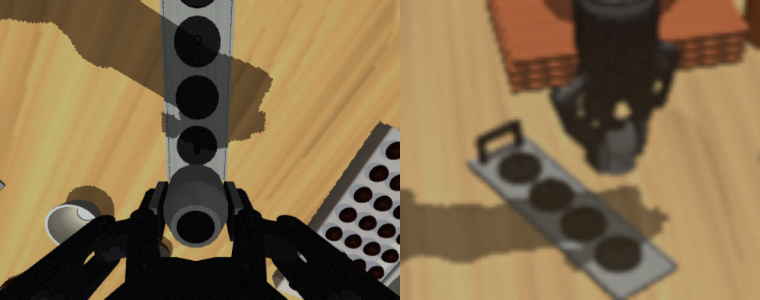

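{"name": "drive_tool", "arguments": {"plan": [[-0.9, -0.9, 0, -0.02], [-2.7, -2.65, 0, -0.05], [-4.7, -4.6, 0, -0.08], [-6.7, -6.6, 0, -0.11], [-8.7, -8.5, 0, -0.14], [-10.7, -10.5, 0, -0.17], [-12.7, -12.5, 0, -0.2], [-14.7, -14.4, 0, -0.23], [-16.7, -16.4, 0, -0.26], [-18.7, -18.4, 0, -0.3], [-20.7, -20.3, 0, -0.34], [-22.7, -22.3, 0, -0.37], [-24.4, -24, 0, -0.4], [-25.6, -25.1, 0, -0.43], [-26.2, -25.7, 0, -0.443], [-26.4, -25.9, 0, -0.443], [-26.4, -25.9, 0, -0.443], [-26.4, -25.9, 0, -0.443], [-26.4, -25.9, 0, -0.443], [-26.4, -25.9, 0, -0.443]]}}

```text
time_s: 39.45
position: [0.4556, -0.1684, 0.3087]
orientation: [180.0, -0.0, 145.7]
force: [0.2, -0.4, 0.7]
opening: 0.0393
```

{"name": "drive_tool", "arguments": {"plan": [[0, 0, 2, 0], [0, 0, 4, 0], [0, 0, 5, 0], [0, 0, 5, 0], [0, 0, 5, 0], [0, 0, 5, 0]]}}

```text
time_s: 40.05
position: [0.4557, -0.1693, 0.2594]
orientation: [180.0, 0.1, 145.6]
force: [0.6, 0.4, -1.1]
opening: 0.0396
```

```bash
python3 go.py P squat 0.193
```

```text
t 40.05 pos [ 0.4557 -0.1693  0.2594] [1.7998e+02 8.0000e-02 1.4558e+02] open 0.0396 F [ 0.6  0.4 -1.1]
shift cm [ 0.11 -0.05  6.64] turn -0.0
```

{"name": "drive_tool", "arguments": {"plan": [[0.1, 0, 2, 0], [0.1, 0, 4, 0], [0.1, 0, 5.5, 0], [0.1, 0, 6.2, 0], [0.1, 0, 6.5, 0], [0.1, 0, 6.7, 0], [0.1, 0, 6.7, 0], [0.1, 0, 6.7, 0], [0.1, 0, 6.7, 0], [0.1, 0, 6.7, 0]]}}

```text
time_s: 41.05
position: [0.4546, -0.1687, 0.1932]
orientation: [180.0, 0.1, 145.6]
force: [-0.4, 0.8, 6.0]
opening: 0.0393
```

{"name": "drive_tool", "arguments": {"plan": [[0, 0, 0, 0], [0, 0, 0, 0], [0, 0, 0, 0], [0, 0, 0, 0], [0, 0, 0, 0], [0, 0, 0, 0], [0, 0, 0, 0], [0, 0, 0, 0], [0, 0, 0, 0]], "jaw": 1}}

```text
time_s: 41.95
position: [0.4545, -0.1686, 0.1917]
orientation: [180.0, -0.0, 145.6]
force: [0.0, 0.7, 0.2]
opening: 0.0856
```

{"name": "drive_tool", "arguments": {"plan": [[0, 0, -1, 0], [0, 0, -3, 0], [0, 0, -6, 0], [0, 0, -9, 0], [0, 0, -12, 0], [4, 8, -13, 0], [8, 12, -13, 0], [12, 16, -13, 0], [12, 20, -13, 0], [12, 20, -13, 0], [12, 20, -13, 0], [12, 20, -13, 0], [12, 20, -13, 0], [12, 20, -13, 0], [12, 20, -13, 0]]}}

```text
time_s: 43.45
position: [0.4684, 0.0627, 0.3218]
orientation: [-180.0, 0.0, 145.4]
force: [0.3, -1.2, 0.9]
opening: 0.0855
```

```bash
python3 go.py T squat 0.31; python3 -c "
from h import *
import go
H={'long':.072,'fine':.06,'wide':.05,'squat':.044}
o=[]
for n,(x,y,s) in {'scene':(110,110,1),'side':(200,195,1)}.items():
    grab(n,n+'11'); m,i=load(n+'11')
    c=cv2.resize(i[y:y+105,x:x+150],None,fx=5,fy=5,interpolation=cv2.INTER_CUBIC)
    for k,p in go.P.items():
        for z,col in((.018,(0,0,255)),(.018+H[k],(0,255,0))):
            u,v=proj(m,[*p,z]); cv2.circle(c,(int((u-x)*5+2),int((v-y)*5+2)),2,col,-1)
    cv2.imwrite('pics/f_'+n+'.png',c)
"
```

```text
t 43.45 pos [0.4684 0.0627 0.3218] [-179.97    0.    145.41] open 0.0855 F [ 0.3 -1.2  0.9]
shift cm [ 0.71 14.9   1.17] turn 0.44
```

View pics/f_scene.png

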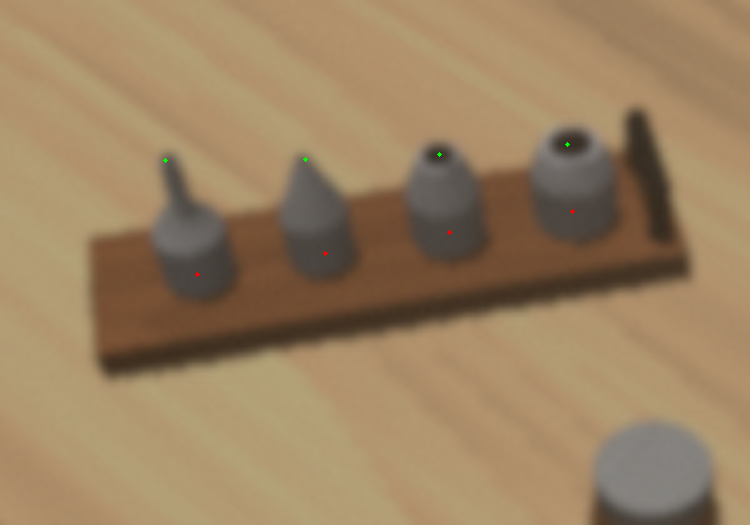

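View pics/f_side.png

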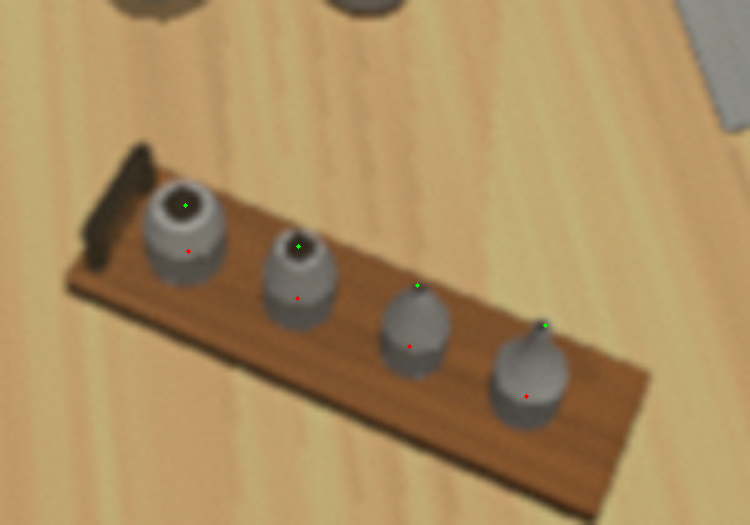

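All four nozzles are upright and fully down: in both views the tips match the predicted home points to within a pixel or so, and the arm is clear.

```bash
python3 -c "
from h import *
print(ticket.job_done())"
```

```text
the job is handed in; nothing more can be done
None
```

I moved all four nozzles onto the rack in reverse order and handed the job in at about 43.5 s of the 115 s allowed; no verdict was reported. Counted from the tray's handle they stood long, fine, wide, squat. They now stand on the rack with long farthest from its handle, then fine, wide and squat nearest.

- **Position:** In the last scene and side pictures, all four stand upright. Their tips fall within about a pixel (roughly 2 mm) of where they should be when fully down on the posts.
- **Seating:** Each nozzle met the board at the expected height, with about 4–8 N at the wrist.
- **Arm:** The gripper ended open and well clear of the rack.
- **Small disagreements:** The wrist camera showed the tray 1–2 mm off the position I had fitted, which is within the camera calibration. The gripper read about 1–2 mm less than the true width of each nozzle. Neither had any effect on the placing.

No check failed.

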